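Scan the bearing box label and show the reading

ROBOT

A 7-joint arm with a two-finger parallel gripper is mounted at the origin on the work surface. World frame = base frame: x ahead of the robot, y to its left, z up, the work surface at z = 0. Lengths are in m, angles in rad, forces in N, time in s.
With the tool pointing down it reaches from about 0.425 to 0.925 m from the base axis. Payload 6.8 kg.
Tool frame: the origin (TCP) lies at the centre of the arm's flange, where the gripper is bolted on; the fingertips stand 173 mm ahead of it and the grasp point (between the pads) lies 155 mm ahead of it (r.hold_point_z is the distance from the TCP to the grasp point, in m); z points along the fingers, x is the direction in which the jaws open and shut, and the axes are right-handed (so a half turn about z gives the same grasp; the last joint's range is limited). The gripper opens to 85 mm and grips with 20 to 120 N. Pads are 22 mm wide; open, the fingers measure 114 mm over their backs; the gripper's body (76 mm by 85 mm) begins 54 mm behind the grasp point. The pads swing forward as they close: fully open they stand 13 mm farther back than shut.
Start: joints at [1.196, 0.477, 0.022, 1.555, -0.011, 1.109, -0.083], TCP at [0.178, -0.651, 0.405] pointing down, gripper open.
Joint ranges: [-2.96, 2.96], [-0.34, 2.1], [-1.41, 1.46], [0.24, 2.44], [-1.37, 4.51], [0.17, 1.92], [-2.96, 2.96]. Speed limits (rad/s): [2.39, 2.39, 3.14, 3.14, 3.14, 3.14, 3.14].

INTERFACE

Orientations are given as a rotation vector (axis times angle).
In Python, from bench import r gives the robot as it stands.
- The arm moves only by the tool apply_moves, never from a script. Its arguments are lists of equal length, an entry for each row: "dp": the shift along the tool's x, y, z scaled (see below), a list of three; "twist": the turn, a rotation vector about the tool's x, y, z scaled (see below), a list of three; "jaw": the closure in counts, from 0 (fully open) to 255 (shut). In form: {"dp": [[x, y, z], ...], "twist": [[rx, ry, rz], ...], "jaw": [jaw, ...]}. A call has 1 to 20 rows; each row shifts and turns the pose as measured when the row begins, along the tool's axes as they then stand; what a row does not reach is not made up. The controller multiplies each number of a shift by 12 cm and each number of a turn by 120 degrees. A row lasts 1/10 s, in which the tool goes at most 50 mm and 8.59 degrees, less where a joint would pass 70% of its speed; a pose out of reach is approached as far as the arm can. A call with a number of a shift or a turn outside -1 to 1 is refused whole. A call with a gripper value outside its range is refused whole. The fingers move at their own pace and stop on an object; "grip_force" is the grip in N (left out, the last holds). Time passes only in rows, so rows that do not move let the fingers close. It gives the time, the measured TCP pose, the force and the opening at its end, in the units of the state.
- r.get_obs(): the state, without advancing time (a new reading comes with each control period).
- r.grab_frame(name): name is "scene" or "top" or "wrist"; returns a dict with "color" (400x640x3 uint8, red, green, blue), "z_map" (400x640 float32, m along the optical axis (not along the pixel's ray), 0 where there is no reading), "intrinsics" (3x3 intrinsics, pixels), "R" (3x3) and "t" (3): a world point X has camera coordinates R X + t; the wrist camera has in their place "hand_eye" (4x4, takes a point from camera to tool coordinates, whose origin is the TCP and whose axes are the tool frame's). Camera axes: x right, y down, z forward; pixel columns grow to the right and rows downward; lengths in m; the calibration is good to about 2 mm. A picture is of the moment at which its call begins: read the wrist's pose just before it.
- r.hand_in(): hands the job in, once; it reports no verdict.
The state is a dict: "clock": time; "joints": joint angles; "qvel": joint speeds; "tau": joint torques, N m; "tcp_pos": TCP position; "orientation": TCP orientation; "contact_force": force on the tool from outside, world axes, zero at the start; "moment": the same for the moment, N m; "grip_width": finger opening in m.
Only numpy, scipy, OpenCV 4.12 (cv2) and the standard library are available. Lean on these libraries where they do the work, as an engineer would, in place of code of your own. Each camera call takes 0.05 s, during which the arm holds its last target.

TASK

Draw the orange label scanner up out of its cradle, aim its window end at the middle of the bar label on the yellow bearing box lid from about 8 cm away, and hold it steady there for a good second. Then lift it until its window end is more than 20 cm above the bench and turn it so that the screen faces the far side of the bench (straight away from the robot) and is tipped up about 45 degrees for the fitter to read. Finish while still holding it still like that, touching nothing else with it, and leave the lid and everything else where they are.

Things in the scene. Friction and masses are not known exactly. Their poses are not given: they have to be found in the camera images.
- scanner: Orange label scanner, 200 mm long, 0.22 kg, nose down in the cradle. Origin: centre of the window at its nose end; z runs up its length (it looks along -z); x points out of the screen face. Nose, z 0-66 mm: 28 (x) by 34 mm (y). Head, z 64-130: 34 by 48 mm. Black rubber grip, z 130-200: 28 by 32 mm, to be pinched from above, best across y at z = 165 mm. Balance point near z = 110 mm.
- screen (a point): Middle of the pale blue screen, on the scanner's +x face, 100 mm up from its origin. At the start the screen faces roughly away from the robot (within about 52 degrees).
- cradle: Grey block, 70 by 80 by 70 mm tall, on a foot plate 110 by 120 by 8 mm, bolted to the bench. A socket 60 mm deep (32 by 38 mm wide) in its top takes the scanner's nose; the seated scanner's origin is 10 mm above the bench: lift it 60 mm straight up to clear. Origin: centre of the underside; x is where the screen faces when seated.
- lid: Yellow plastic bearing box lid lying flat and loose on the bench, 150 by 110 mm, 30 mm tall. Origin: centre of its underside, z up.
- label (a point): Middle of the white label with black bars (64 by 42 mm) on top of the lid, 31 mm above the bench.
- reading (a point): Fixed point on the bench top 0.5 m straight ahead of the robot that only gives a direction: its x axis points where the screen must face at the end, away from the robot (+x) and tipped up 45 degrees; its y axis is level.
- press: Bystander: green cast iron hand press bolted to the bench at the robot's left, base 220 by 130 mm, 430 mm tall, with a steel lever. Origin: centre of its underside.
- bushing: Bystander: bronze sleeve bushing, 44 mm across, 45 mm tall, standing beyond the work area. Origin: centre of its underside.
- disc: Bystander: red plastic seal driver disc, 72 mm across, 22 mm tall. Origin: centre of its underside.
- mandrel: Bystander: steel press-fit mandrel standing on its head, 38 mm across, 80 mm tall. Origin: centre of its underside.
- grease: Bystander: grease jar with a blue cap, 70 mm across, 90 mm tall, to the robot's right. Origin: centre of its underside.
- spanner: Bystander: steel spanner, 190 mm long, lying flat to the robot's right.
There are look-alikes about, which are no part of the job. What is meant by the cradle is not purple or turquoise, and is the larger of those in its own colour.

How it is judged:
By the outcome, as a careful person would: the job done as asked, in the order asked, and still so for the second after the job is handed in, while the arm keeps its last pose, push and grip.
It also fails if it takes over 43 s, if anything falls off the work surface, if the arm or the gripper's body presses on something with over 40 N, if the wrist force passes 120 N, or if a joint passes its speed limit or range.

## Working session

There is one attempt and no reset: what is moved stays moved. The work goes in short steps, Python scripts to look and compute and a tool call to move; the robot and the scene stay as the last step left them, time stands still between calls to the robot, and variables do not carry over. Pictures are saved under pics/ and viewed, and the job is handed in when it is done.

Besides the shell and the picture viewer there is one more tool, called after "Emit:" as name(argument=value, ...), one argument or row to a line, values as JSON. apply_moves: Moves the arm, as the interface text tells. Shifts and turns lie within -1 to 1; 1 stands for 12 cm of shift or 120 degrees of turn. Its arguments: {"type":"object","properties":{"dp":{"type":"array"},"twist":{"type":"array"},"jaw":{"type":"array"},"grip_force":{"type":"number"}},"required":["dp","twist","jaw"]}

```bash
ls; mkdir -p pics; cat > h.py <<'E'
import numpy as np,cv2
from bench import r
from scipy.spatial.transform import Rotation as Ro
def grab(n):
    o=r.get_obs(); f=r.grab_frame(n)
    if n=='wrist':
        T=np.eye(4);T[:3,:3]=Ro.from_rotvec(o['orientation']).as_matrix();T[:3,3]=o['tcp_pos']
        C=T@np.array(f['hand_eye'])
        f['R']=C[:3,:3].T; f['t']=-C[:3,:3].T@C[:3,3]
    np.savez(f'{n}.npz',**{k:f[k] for k in('color','z_map','intrinsics','R','t')})
    return f
def load(n): return dict(np.load(f'{n}.npz'))
def pts(f):
    K=np.array(f['intrinsics']);z=f['z_map'];h,w=z.shape
    u,v=np.meshgrid(np.arange(w),np.arange(h))
    P=np.stack([(u-K[0,2])/K[0,0]*z,(v-K[1,2])/K[1,1]*z,z],-1)
    return (P-np.array(f['t']))@np.array(f['R'])
def ray(f,u,v,h):
    K=np.array(f['intrinsics']);R=np.array(f['R']);c=-R.T@np.array(f['t'])
    d=R.T@np.linalg.inv(K)@np.array([u,v,1.]);return c+d*(h-c[2])/d[2]
E
python3 - <<'E'
from h import *
for n in('scene','top'):
    f=grab(n);cv2.imwrite(f'pics/{n}0.png',f['color'][...,::-1]);print(n,f['R'],f['t'],f['intrinsics'])
o=r.get_obs();print(o)
E
```

```text
pics
scene [[-0.40214002  0.91557124  0.00356499]
 [ 0.6315784   0.28021859 -0.72290128]
 [-0.6628666  -0.28845596 -0.69094213]] [ 0.23086362 -0.28534633  1.52184556] [[363.54827532   0.         318.21202375]
 [  0.         363.54827532 200.18670146]
 [  0.           0.           1.        ]]
top [[-0.02191546 -0.99954221  0.02085878]
 [-0.99573732  0.01995283 -0.09005038]
 [ 0.08959296 -0.02274336 -0.99571876]] [0.02255829 0.59481128 1.19489268] [[389.23567755   0.         322.18384061]
 [  0.         389.23567755 201.88385987]
 [  0.           0.           1.        ]]
{'clock': 0.1, 'joints': array([ 1.19591243,  0.47775256,  0.02235027,  1.55634514, -0.01150333,
        1.10934432, -0.08309208]), 'qvel': array([ 0.00027203, -0.00201382, -0.00113178, -0.00183021,  0.00165106,
       -0.0007387 ,  0.00196284]), 'tau': array([ 5.11355727e-03, -5.97756600e+01,  1.61387008e+00, -2.81957030e+01,
        1.28680863e-02,  4.95324988e-03, -5.20682829e-05]), 'tcp_pos': array([ 0.17789054, -0.65087837,  0.40380245]), 'orientation': array([-2.49642244e+00,  1.90566708e+00,  2.26363427e-03]), 'contact_force': array([ 0.82782392, -0.43810039, -0.71189688]), 'moment': array([-0.01154069,  0.02437431,  0.02334201]), 'grip_width': 0.0851253818772881}
```

View pics/scene0.png

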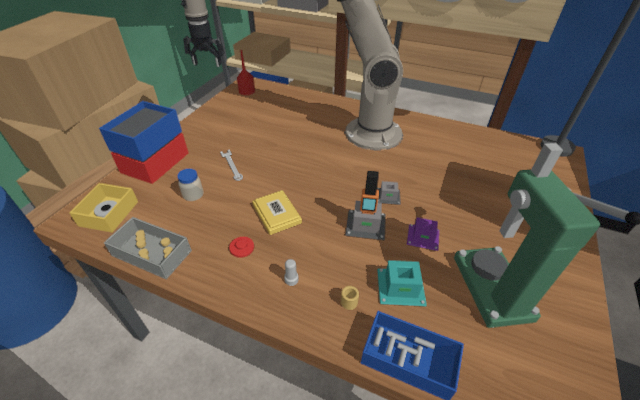

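View pics/top0.png

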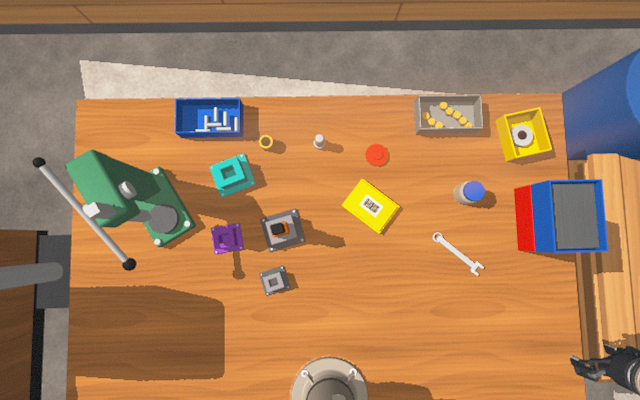

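The scene view shows the scanner seated in the larger grey cradle (scene px 367,210, top px 281,229). The lid label is at top px (372,206). The small grey block (top 274,280) and the purple and turquoise ones are decoys.

```bash
python3 - <<'E'
from h import *
f=load('top');P=pts(f);c=f['color'].astype(int)
im=cv2.resize(f['color'][185:260,240:420],None,fx=4,fy=4,interpolation=cv2.INTER_CUBIC);cv2.imwrite('pics/topc.png',im[...,::-1])
g=load('scene');im=cv2.resize(g['color'][160:250,230:420],None,fx=4,fy=4,interpolation=cv2.INTER_CUBIC);cv2.imwrite('pics/scc.png',im[...,::-1])
hsv=cv2.cvtColor(f['color'],cv2.COLOR_RGB2HSV)
# lid
m=((hsv[...,0]>22)&(hsv[...,0]<34)&(hsv[...,1]>150)&(hsv[...,2]>120)).astype(np.uint8)
m[:, :330]=0;m[:,410:]=0;m[:170]=0;m[240:]=0
cs,_=cv2.findContours(m,cv2.RETR_EXTERNAL,cv2.CHAIN_APPROX_NONE);k=max(cs,key=cv2.contourArea)
rc=cv2.minAreaRect(k);b=cv2.boxPoints(rc);print('lid',[ray(f,*q,.03).round(3) for q in b],ray(f,*rc[0],.03))
lab=np.zeros_like(m);cv2.drawContours(lab,[k],-1,1,-1);w=cv2.erode(lab,np.ones((3,3)))*((hsv[...,1]<90)).astype(np.uint8)
w=cv2.morphologyEx(w,cv2.MORPH_CLOSE,np.ones((5,5)))
cs,_=cv2.findContours(w,cv2.RETR_EXTERNAL,cv2.CHAIN_APPROX_NONE);k2=max(cs,key=cv2.contourArea);rl=cv2.minAreaRect(k2)
print('label',rl,ray(f,*rl[0],.031),[ray(f,*q,.031).round(3) for q in cv2.boxPoints(rl)])
# orange/scanner points by height
for n in('top','scene'):
    g=load(n);Q=pts(g);z=g['z_map']
    bb=(Q[...,0]>.35)&(Q[...,0]<.6)&(Q[...,1]>.0)&(Q[...,1]<.25)&(z>0)
    for lo,hi in((.2,.22),(.1,.2),(.062,.078)):
        s=bb&(Q[...,2]>lo)&(Q[...,2]<hi)
        if s.sum():
            A=Q[s];print(n,lo,s.sum(),A.mean(0).round(4),A.min(0).round(3),A.max(0).round(3))
            if n=='top':
                rr=cv2.minAreaRect(A[:,:2].astype(np.float32)*1000);print(rr,cv2.boxPoints(rr).round(1).tolist())
E
```

```text
lid [array([ 0.583, -0.048,  0.03 ]), array([ 0.67 , -0.116,  0.03 ]), array([ 0.576, -0.233,  0.03 ]), array([ 0.491, -0.163,  0.03 ])] [ 0.57977921 -0.13993808  0.03      ]
label ((370.90521240234375, 205.27325439453125), (20.669193267822266, 13.23072338104248), 37.5685920715332) [ 0.58104126 -0.14221823  0.031     ] [array([ 0.585, -0.104,  0.031]), array([ 0.618, -0.13 ,  0.031]), array([ 0.577, -0.181,  0.031]), array([ 0.545, -0.154,  0.031])]
top 0.2 129 [0.5121 0.1358 0.2098] [0.496 0.119 0.201] [0.528 0.154 0.214]
((512.0928344726562, 136.03627014160156), (27.811126708984375, 31.946327209472656), 15.416969299316406) [[494.3999938964844, 147.6999969482422], [502.8999938964844, 116.9000015258789], [529.7000122070312, 124.30000305175781], [521.2999877929688, 155.10000610351562]]
top 0.1 93 [0.5105 0.1245 0.1435] [0.491 0.11  0.101] [0.533 0.162 0.198]
((512.782958984375, 136.18942260742188), (35.08490753173828, 47.61775588989258), 15.90312385559082) [[489.3999938964844, 154.3000030517578], [502.3999938964844, 108.5], [536.2000122070312, 118.0999984741211], [523.0999755859375, 163.89999389648438]]
top 0.062 390 [0.5112 0.1336 0.0698] [0.471 0.089 0.064] [0.554 0.181 0.078]
((512.2536010742188, 136.24078369140625), (69.82072448730469, 80.22435760498047), 15.075387954711914) [[468.1000061035156, 165.89999389648438], [489.0, 88.4000015258789], [556.4000244140625, 106.5999984741211], [535.5, 184.10000610351562]]
scene 0.2 92 [0.517  0.137  0.2062] [0.497 0.12  0.2  ] [0.531 0.154 0.21 ]
scene 0.1 407 [0.5267 0.1397 0.145 ] [0.494 0.11  0.1  ] [0.54  0.163 0.2  ]
scene 0.062 320 [0.5247 0.1393 0.0675] [0.47  0.091 0.062] [0.557 0.182 0.078]
```

View pics/topc.png

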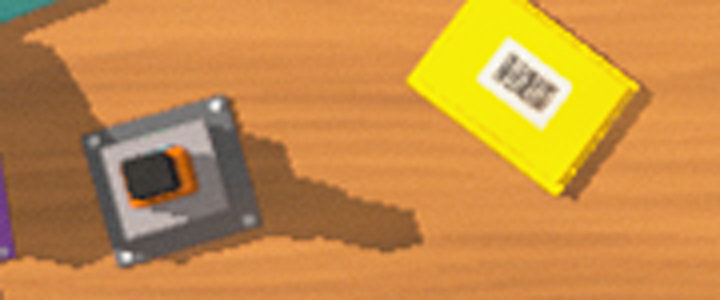

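View pics/scc.png

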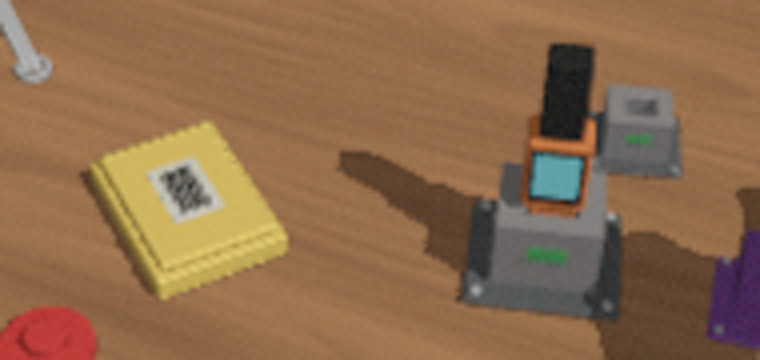

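Emit:
apply_moves(
  dp=[
    [0, 0, -0.2],
    [-0.167, -0.314, -0.053],
    [-0.167, -0.314, -0.053],
    [-0.167, -0.314, -0.053],
    [-0.167, -0.314, -0.053],
    [-0.167, -0.314, -0.053],
    [-0.167, -0.314, -0.053],
    [-0.167, -0.314, -0.053],
    [-0.167, -0.314, -0.053],
    [-0.167, -0.314, -0.053],
    [-0.167, -0.314, -0.053],
    [-0.167, -0.314, -0.053],
    [-0.167, -0.314, -0.053],
    [0, 0, 0],
  ],
  twist=[
    [0, 0, 0],
    [0, 0, 0],
    [0, 0, 0],
    [0, 0, 0],
    [0, 0, 0],
    [0, 0, 0],
    [0, 0, 0],
    [0, 0, 0],
    [0, 0, 0],
    [0, 0, 0],
    [0, 0, 0],
    [0, 0, 0],
    [0, 0, 0],
    [0, 0, 0],
  ],
  jaw=[0, 0, 0, 0, 0, 0, 0, 0, 0, 0, 0, 0, 0, 0],
  grip_force=50,
)

```text
clock: 1.5
tcp_pos: [0.563, -0.2869, 0.5]
orientation: [-2.489, 1.911, 0.023]
contact_force: [0.0, -0.2, -0.8]
grip_width: 0.0856
```

```bash
cat >> h.py <<'E'
def calc(p,R,n=1):
    o=r.get_obs();A=Ro.from_rotvec(o['orientation']).as_matrix()
    d=A.T@(np.array(p)-o['tcp_pos'])/.12;w=Ro.from_matrix(A.T@R).as_rotvec()/np.radians(120)
    print('t',o['clock'],'pos',o['tcp_pos'].round(4),'d',d.round(3),'w',w.round(4),'|mm|',np.linalg.norm(d)*120,'deg',np.linalg.norm(w)*120, 'per row',(d/n).round(4),(w/n).round(4),'q',o['joints'].round(2),'F',o['contact_force'].round(1),'w',o['grip_width'])
def down(yaw): # scanner x yaw deg; tool y=-sx, tool x=-sy, z down
    c,s=np.cos(np.radians(yaw)),np.sin(np.radians(yaw))
    return np.array([[s,-c,0],[-c,-s,0],[0,0,-1]]).T.T.copy() if 0 else np.column_stack([[s,-c,0],[-c,-s,0],[0,0,-1]])
E
python3 - <<'E'
from h import *
calc([.512,.136,.43],down(15.3),11)
E
```

```text
t 1.5 pos [ 0.563  -0.2869  0.5   ] d [-3.505 -0.503  0.63 ] w [ 0.0029  0.0067 -0.0028] |mm| 431.64693905375316 deg 0.9422596782402228 per row [-0.3187 -0.0458  0.0573] [ 0.0003  0.0006 -0.0003] q [ 0.51  0.35 -0.18  1.53  0.06  1.28 -0.99] F [ 0.  -0.2 -0.8] w 0.08562977587377489
```

Emit:
apply_moves(
  dp=[
    [-0.319, -0.046, 0.04],
    [-0.319, -0.046, 0.04],
    [-0.319, -0.046, 0.04],
    [-0.319, -0.046, 0.04],
    [-0.319, -0.046, 0.04],
    [-0.319, -0.046, 0.04],
    [-0.319, -0.046, 0.04],
    [-0.319, -0.046, 0.04],
    [-0.319, -0.046, 0.04],
    [-0.319, -0.046, 0.04],
    [-0.25, -0.03, 0.04],
    [0, 0, 0],
    [0, 0, 0],
  ],
  twist=[
    [0.003, 0.007, -0.003],
    [0, 0, 0],
    [0, 0, 0],
    [0, 0, 0],
    [0, 0, 0],
    [0, 0, 0],
    [0, 0, 0],
    [0, 0, 0],
    [0, 0, 0],
    [0, 0, 0],
    [0, 0, 0],
    [0, 0, 0],
    [0, 0, 0],
  ],
  jaw=[0, 0, 0, 0, 0, 0, 0, 0, 0, 0, 0, 0, 0],
)

```text
clock: 2.8
tcp_pos: [0.5058, 0.1382, 0.4389]
orientation: [2.49, -1.903, -0.006]
contact_force: [0.0, -0.4, 0.2]
grip_width: 0.0853
```

```bash
python3 - <<'E'
from h import *
calc([.5123,.136,.40],down(15.3),1)
f=grab('wrist');cv2.imwrite('pics/w1.png',f['color'][...,::-1])
P=pts(f);s=(P[...,2]>.2)&(P[...,2]<.216)&(f['z_map']>0)&(abs(P[...,0]-.512)<.05)&(abs(P[...,1]-.136)<.05)
print(s.sum(),P[s].mean(0) if s.any() else 0)
if s.sum()>5: print(cv2.minAreaRect(P[s][:,:2].astype(np.float32)*1000))
E
```

```text
t 2.8 pos [0.5058 0.1382 0.4389] d [ 0.031 -0.05   0.324] w [ 0.0042 -0.0009 -0.0007] |mm| 39.46859724881018 deg 0.5239583535498766 per row [ 0.0314 -0.0503  0.3235] [ 0.0042 -0.0009 -0.0007] q [-0.01  0.23 -0.44  1.85  0.11  1.1  -1.79] F [ 0.  -0.4  0.2] w 0.08530902109078235
1458 [0.51348185 0.13453498 0.20860918]
((512.2789306640625, 133.98614501953125), (27.20301055908203, 31.550979614257812), 15.072052001953125)
```

View pics/w1.png

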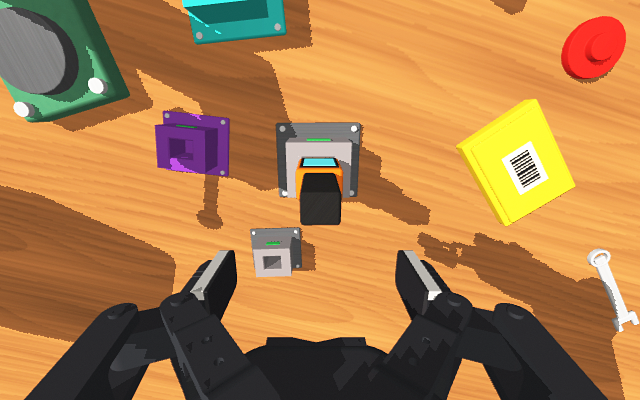

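The wrist view shows the grip top at (320,200), midway between the fingers, with the screen away from the robot. Both views put it at (0.512, 0.135), top at 0.209, so I'm going down.

Emit:
apply_moves(
  dp=[
    [0.037, -0.05, 0.15],
    [0, 0, 0.2],
    [0, 0, 0.2],
    [0, 0, 0],
  ],
  twist=[
    [0.0042, -0.001, -0.001],
    [0, 0, 0],
    [0, 0, 0],
    [0, 0, 0],
  ],
  jaw=[0, 0, 0, 0],
)

```text
clock: 3.25
tcp_pos: [0.5146, 0.1293, 0.372]
orientation: [-2.489, 1.916, -0.005]
contact_force: [-0.1, -0.6, -0.2]
grip_width: 0.0854
```

```bash
python3 - <<'E'
from h import *
calc([.5123,.135,.330],down(15.3),1)
E
```

```text
t 3.25 pos [0.5146 0.1293 0.372 ] d [-0.051  0.007  0.35 ] w [-0.0013 -0.001  -0.004 ] |mm| 42.431086496800376 deg 0.5198310036499297 per row [-0.0514  0.0071  0.3498] [-0.0013 -0.001  -0.004 ] q [-0.02  0.31 -0.42  1.91  0.15  0.95 -1.82] F [-0.1 -0.6 -0.2] w 0.08536651035300662
```

Emit:
apply_moves(
  dp=[
    [-0.05, 0.007, 0.1],
    [0, 0, 0.12],
    [0, 0, 0.12],
    [0, 0, 0],
    [0, 0, 0],
  ],
  twist=[
    [-0.001, -0.001, -0.004],
    [0, 0, 0],
    [0, 0, 0],
    [0, 0, 0],
    [0, 0, 0],
  ],
  jaw=[0, 0, 0, 0, 0],
)

```text
clock: 3.75
tcp_pos: [0.5137, 0.1333, 0.3311]
orientation: [-2.492, 1.908, -0.005]
contact_force: [-0.1, 0.2, -0.7]
grip_width: 0.0853
```

```bash
python3 - <<'E'
from h import *
calc([.5123,.135,.330],down(15.3),1)
E
```

```text
t 3.75 pos [0.5137 0.1333 0.3311] d [-0.016  0.008  0.009] w [-0.002  -0.0002 -0.0016] |mm| 2.4400395753379516 deg 0.31034169705930986 per row [-0.0165  0.008   0.0088] [-0.002  -0.0002 -0.0016] q [-0.03  0.36 -0.41  1.95  0.19  0.86 -1.85] F [-0.1  0.2 -0.7] w 0.08531112843525461
```

Emit:
apply_moves(
  dp=[
    [-0.016, 0.008, 0.008],
    [0, 0, 0],
    [0, 0, 0],
    [0, 0, 0],
    [0, 0, 0],
    [0, 0, 0],
    [0, 0, 0],
    [0, 0, 0],
    [0, 0, 0],
    [0, 0, 0],
  ],
  twist=[
    [-0.002, 0, -0.0016],
    [0, 0, 0],
    [0, 0, 0],
    [0, 0, 0],
    [0, 0, 0],
    [0, 0, 0],
    [0, 0, 0],
    [0, 0, 0],
    [0, 0, 0],
    [0, 0, 0],
  ],
  jaw=[0, 120, 255, 255, 255, 255, 255, 255, 255, 255],
  grip_force=70,
)

```text
clock: 4.75
tcp_pos: [0.5129, 0.1356, 0.3325]
orientation: [-2.495, 1.904, -0.004]
contact_force: [0.3, 0.0, -0.4]
grip_width: 0.0313
```

```bash
python3 - <<'E'
from h import *
calc([.5123,.135,.330],down(15.3),1)
E
```

```text
t 4.75 pos [0.5129 0.1356 0.3325] d [0.003 0.007 0.021] w [-0.0019 -0.0002  0.0002] |mm| 2.6494256650931973 deg 0.2349296090693169 per row [0.0034 0.0066 0.0208] [-0.0019 -0.0002  0.0002] q [-0.04  0.36 -0.41  1.95  0.19  0.87 -1.85] F [ 0.3  0.  -0.4] w 0.03126180424720915
```

Emit:
apply_moves(
  dp=[
    [0, 0, -0.1],
    [0, 0, -0.1],
    [0, 0, -0.1],
    [0, 0, -0.1],
  ],
  twist=[
    [0, 0, 0],
    [0, 0, 0],
    [0, 0, 0],
    [0, 0, 0],
  ],
  jaw=[255, 255, 255, 255],
)

```text
clock: 5.15
tcp_pos: [0.5121, 0.1351, 0.3825]
orientation: [2.498, -1.905, 0.001]
contact_force: [-0.4, -0.7, -1.6]
grip_width: 0.0313
```

```bash
python3 - <<'E'
from h import *
calc([.5129,.1356,.43],down(15.3),1)
E
```

```text
t 5.15 pos [0.5121 0.1351 0.3825] d [-0.002 -0.007 -0.395] w [-0.0002 -0.0002  0.0003] |mm| 47.468055352051735 deg 0.0473486908862291 per row [-0.0018 -0.0073 -0.3955] [-0.0002 -0.0002  0.0003] q [-0.02  0.3  -0.43  1.9   0.15  0.97 -1.82] F [-0.4 -0.7 -1.6] w 0.03131012262776752
```

Emit:
apply_moves(
  dp=[
    [0, -0.007, -0.15],
    [0, 0, -0.15],
    [0, 0, -0.15],
    [0, 0, -0.1],
    [0, 0, 0],
    [0, 0, 0],
  ],
  twist=[
    [0, 0, 0],
    [0, 0, 0],
    [0, 0, 0],
    [0, 0, 0],
    [0, 0, 0],
    [0, 0, 0],
  ],
  jaw=[255, 255, 255, 255, 255, 255],
)

```text
clock: 5.75
tcp_pos: [0.5122, 0.1355, 0.4575]
orientation: [-2.495, 1.903, -0.007]
contact_force: [-0.4, -0.5, -1.9]
grip_width: 0.0312
```

```bash
python3 - <<'E'
from h import *
calc([.581,-.142,.435],down(15.3),8)
for n in('scene','wrist'):
    f=grab(n);cv2.imwrite(f'pics/{n}2.png',f['color'][...,::-1])
E
```

```text
t 5.75 pos [0.5122 0.1355 0.4575] d [2.382 0.06  0.19 ] w [-0.0028 -0.0005  0.0003] |mm| 286.8071530799567 deg 0.34729899198601527 per row [0.2977 0.0075 0.0237] [-0.0004 -0.0001  0.    ] q [-0.    0.22 -0.43  1.82  0.1   1.12 -1.78] F [-0.4 -0.5 -1.9] w 0.031157121208896882
```

View pics/scene2.png

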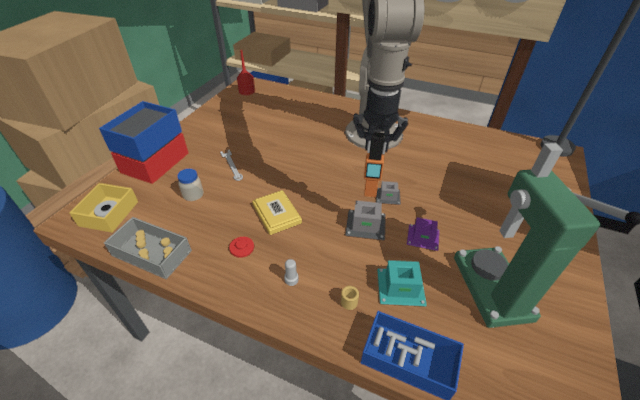

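View pics/wrist2.png

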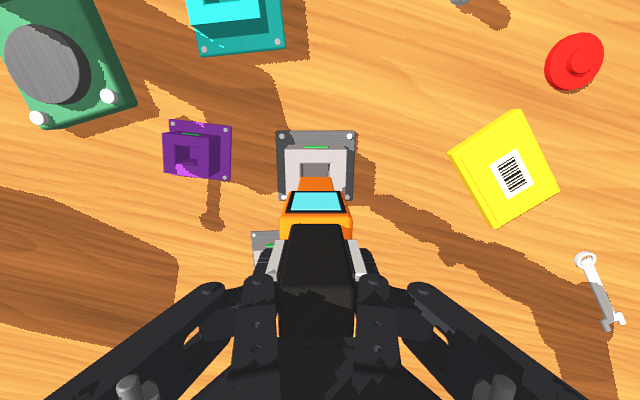

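The scanner is clear of the cradle and hangs straight (scene px 374,175). The wrist view shows the label at about (512,174), so I'll measure it there and check the scanner's tilt.

```bash
cat > m.py <<'E'
from h import *
def label(f):
    hsv=cv2.cvtColor(f['color'],cv2.COLOR_RGB2HSV);P=pts(f)
    m=((P[...,2]>.02)&(P[...,2]<.045)&(P[...,0]>.45)&(P[...,0]<.7)&(P[...,1]<-.02)&(P[...,1]>-.26)&(f['z_map']>0)).astype(np.uint8)
    w=cv2.erode(m,np.ones((5,5)))*(hsv[...,1]<90).astype(np.uint8)
    w=cv2.morphologyEx(w,cv2.MORPH_CLOSE,np.ones((9,9)))
    cs,_=cv2.findContours(w,cv2.RETR_EXTERNAL,cv2.CHAIN_APPROX_NONE);k=max(cs,key=cv2.contourArea)
    W=np.array([ray(f,*q,.031)[:2] for q in k[:,0]],np.float32)*1000
    print('label',cv2.minAreaRect(W))
def orange(f):
    hsv=cv2.cvtColor(f['color'],cv2.COLOR_RGB2HSV);P=pts(f);o=r.get_obs()
    R=Ro.from_rotvec(o['orientation']).as_matrix()
    Q=(P-o['tcp_pos'])@R # tool coords
    m=(abs(Q[...,0])<.04)&(abs(Q[...,1])<.04)&(Q[...,2]>.19)&(Q[...,2]<.36)&(f['z_map']>0)&(hsv[...,1]>120)
    for lo in np.arange(.19,.35,.02):
        s=m&(Q[...,2]>lo)&(Q[...,2]<lo+.02)
        if s.sum()>6: A=Q[s]*1000;print(round(lo,2),s.sum(),'x',np.percentile(A[:,0],[3,97]).round(1),'y',np.percentile(A[:,1],[3,50,97]).round(1),'zmax',A[:,2].max().round(1))
E
python3 - <<'E'
from m import *
label(load('wrist'));label(load('scene'))
for n in('wrist','scene'): print(n);orange(load(n))
E
```

```text
label ((581.066650390625, -144.51815795898438), (64.86067962646484, 42.53102493286133), 51.39564895629883)
label ((583.8807373046875, -142.99114990234375), (65.98197937011719, 43.49689865112305), 51.31111145019531)
wrist
0.19 1341 x [-20.9  23.9] y [-16.7 -13.   -1.3] zmax 210.0
0.21 474 x [-20.   23.1] y [-16.9 -16.5 -13.6] zmax 230.0
0.23 305 x [-20.4  23. ] y [-16.8 -16.3 -13.5] zmax 249.9
0.25 59 x [-20.4  23.7] y [-14.6 -11.5 -11.1] zmax 269.9
0.27 197 x [-13.8  16.6] y [-11.6 -11.3 -10.9] zmax 289.3
0.29 160 x [-14.3  16.7] y [-11.5 -11.3 -10.7] zmax 309.7
0.31 67 x [-14.8  16.9] y [-11.5 -11.1 -10.7] zmax 320.4
scene
0.19 110 x [-22.3  22.8] y [-18.2 -13.9  13. ] zmax 209.5
0.21 25 x [-23.4  23.5] y [-19.  -15.3  -9.3] zmax 229.9
0.23 34 x [-23.7  23.3] y [-19.  -16.  -11.1] zmax 249.8
0.25 71 x [-21.6  21.8] y [-17.9 -14.4  -9.7] zmax 269.8
0.27 64 x [-16.4  14.9] y [-15.6 -13.3 -10.2] zmax 289.7
0.29 65 x [-15.9  16. ] y [-15.6 -13.5 -10. ] zmax 309.8
0.31 42 x [-15.3  14. ] y [-14.7 -12.4  -9.8] zmax 324.6
```

Emit:
apply_moves(
  dp=[
    [0.3, 0.01, 0.0],
    [0.3, 0.01, 0.02],
    [0.3, 0.01, 0.02],
    [0.3, 0.01, 0.02],
    [0.3, 0.01, 0.02],
    [0.3, 0.01, 0.02],
    [0.3, 0.01, 0.02],
    [0.25, 0.0, 0.02],
    [0, 0, 0],
    [0, 0, 0],
  ],
  twist=[
    [-0.003, -0.001, 0],
    [0, 0, 0],
    [0, 0, 0],
    [0, 0, 0],
    [0, 0, 0],
    [0, 0, 0],
    [0, 0, 0],
    [0, 0, 0],
    [0, 0, 0],
    [0, 0, 0],
  ],
  jaw=[255, 255, 255, 255, 255, 255, 255, 255, 255, 255],
)

```text
clock: 6.85
tcp_pos: [0.5797, -0.1478, 0.427]
orientation: [2.496, -1.892, -0.028]
contact_force: [-0.5, 0.4, -2.3]
grip_width: 0.0313
```

```bash
python3 - <<'E'
from m import *
calc([.582,-.143,.4335],down(15.3),1)
E
```

```text
t 6.85 pos [ 0.5797 -0.1478  0.427 ] d [-0.034 -0.028 -0.054] w [0.0088 0.004  0.003 ] |mm| 8.393110117247721 deg 1.2147197401294656 per row [-0.0338 -0.0281 -0.0544] [0.0088 0.004  0.003 ] q [ 0.35  0.35 -0.26  1.7   0.1   1.12 -1.24] F [-0.5  0.4 -2.3] w 0.03133463470370428
```

Emit:
apply_moves(
  dp=[
    [-0.034, -0.028, -0.054],
    [0, 0, 0],
    [0, 0, 0],
  ],
  twist=[
    [0.0088, 0.004, 0.003],
    [0, 0, 0],
    [0, 0, 0],
  ],
  jaw=[255, 255, 255],
)

```text
clock: 7.15
tcp_pos: [0.5819, -0.1399, 0.4329]
orientation: [-2.499, 1.902, 0.002]
contact_force: [-0.6, 1.0, -3.0]
grip_width: 0.0316
```

```bash
python3 - <<'E'
from m import *
calc([.582,-.143,.4335],down(15.3),1)
f=grab('scene');orange(f);label(f)
im=cv2.resize(f['color'][80:260,200:420],None,fx=3,fy=3);cv2.imwrite('pics/s3.png',im[...,::-1])
E
```

```text
t 7.15 pos [ 0.5819 -0.1399  0.4329] d [ 0.025  0.006 -0.005] w [0.     0.0006 0.0013] |mm| 3.1218242100951508 deg 0.1723163753827639 per row [ 0.0248  0.0059 -0.0051] [0.     0.0006 0.0013] q [ 0.34  0.34 -0.27  1.7   0.1   1.11 -1.26] F [-0.6  1.  -3. ] w 0.031581375704310514
0.19 107 x [-24.3  21.8] y [-17.5 -12.6  11.9] zmax 209.7
0.21 30 x [-24.5  21.7] y [-17.9 -12.8   7.3] zmax 229.7
0.23 43 x [-24.5  23. ] y [-18.6 -13.5  13.3] zmax 250.0
0.25 62 x [-24.2  18.7] y [-16.8 -13.5   5.8] zmax 269.8
0.27 68 x [-17.5  15.2] y [-14.1 -12.1   0.4] zmax 289.6
0.29 68 x [-17.5  14.1] y [-14.2 -11.5  11.8] zmax 309.5
0.31 47 x [-17.2  15.8] y [-14.2 -11.7   4.8] zmax 325.3
label ((583.8807373046875, -142.99118041992188), (65.98199462890625, 43.49690628051758), 51.311134338378906)
```

View pics/s3.png

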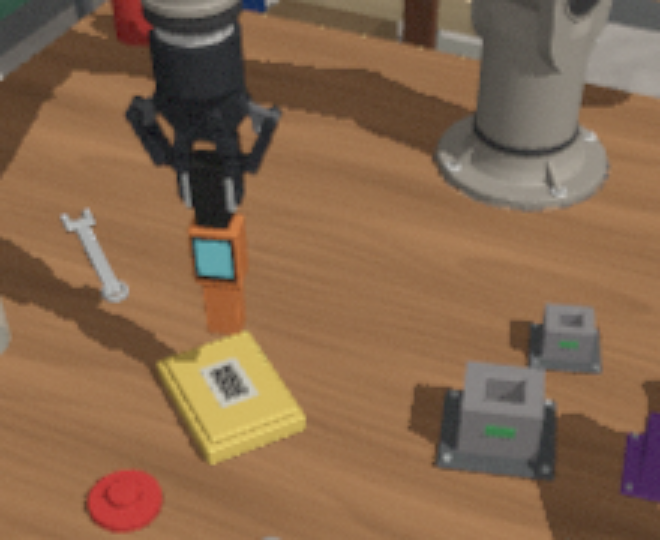

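The nose hangs above the label as planned. One small correction, then I hold for 1.7 s.

Emit:
apply_moves(
  dp=[
    [0.022, 0.005, -0.004],
    [0, 0, 0],
    [0, 0, 0],
    [0, 0, 0],
    [0, 0, 0],
    [0, 0, 0],
    [0, 0, 0],
    [0, 0, 0],
    [0, 0, 0],
    [0, 0, 0],
    [0, 0, 0],
    [0, 0, 0],
    [0, 0, 0],
    [0, 0, 0],
    [0, 0, 0],
    [0, 0, 0],
    [0, 0, 0],
    [0, 0, 0],
    [0, 0, 0],
    [0, 0, 0],
  ],
  twist=[
    [0, 0, 0.001],
    [0, 0, 0],
    [0, 0, 0],
    [0, 0, 0],
    [0, 0, 0],
    [0, 0, 0],
    [0, 0, 0],
    [0, 0, 0],
    [0, 0, 0],
    [0, 0, 0],
    [0, 0, 0],
    [0, 0, 0],
    [0, 0, 0],
    [0, 0, 0],
    [0, 0, 0],
    [0, 0, 0],
    [0, 0, 0],
    [0, 0, 0],
    [0, 0, 0],
    [0, 0, 0],
  ],
  jaw=[255, 255, 255, 255, 255, 255, 255, 255, 255, 255, 255, 255, 255, 255, 255, 255, 255, 255, 255, 255],
)

```text
clock: 9.2
tcp_pos: [0.5821, -0.1413, 0.4341]
orientation: [-2.499, 1.901, 0.001]
contact_force: [0.1, 0.3, -1.2]
grip_width: 0.0311
```

```bash
python3 - <<'E'
from m import *
calc([.582,-.143,.4335],down(15.3),1)
calc([.54,-.06,.55],down(0),4)
E
```

```text
t 9.2 pos [ 0.5821 -0.1413  0.4341] d [0.014 0.005 0.005] w [-0.0005  0.0006  0.0014] |mm| 1.8143917670373682 deg 0.19457859914168535 per row [0.0136 0.0046 0.0047] [-0.0005  0.0006  0.0014] q [ 0.34  0.34 -0.27  1.7   0.1   1.12 -1.25] F [ 0.1  0.3 -1.2] w 0.03108276394666912
t 9.2 pos [ 0.5821 -0.1413  0.4341] d [-0.748  0.156 -0.965] w [-0.0004  0.0006  0.1289] |mm| 147.71279106351545 deg 15.472325289561631 per row [-0.1869  0.0391 -0.2413] [-0.0001  0.0002  0.0322] q [ 0.34  0.34 -0.27  1.7   0.1   1.12 -1.25] F [ 0.1  0.3 -1.2] w 0.03108276394666912
```

Emit:
apply_moves(
  dp=[
    [0, 0, -0.15],
    [0, 0, -0.25],
    [0, 0, -0.25],
    [0, 0, -0.25],
    [-0.1, 0, -0.1],
    [-0.1, 0, 0],
    [-0.1, 0, 0],
    [-0.1, 0, 0],
    [0, 0, 0],
  ],
  twist=[
    [0, 0, 0],
    [0, 0, 0],
    [0, 0, 0],
    [0, 0, 0],
    [0, 0, 0.032],
    [0, 0, 0.032],
    [0, 0, 0.032],
    [0, 0, 0.032],
    [0, 0, 0],
  ],
  jaw=[255, 255, 255, 255, 255, 255, 255, 255, 255],
)

```text
clock: 10.1
tcp_pos: [0.5734, -0.0932, 0.5591]
orientation: [-2.21, 2.231, 0.002]
contact_force: [0.4, 0.6, -3.5]
grip_width: 0.031
```

```bash
cat >>h.py <<'E'
s=np.sqrt(.5);FIN=np.column_stack([[0,-1,0],[-s,0,-s],[s,0,-s]])
E
python3 - <<'E'
from m import *
print(np.linalg.det(FIN))
calc([.54,-.09,.55],FIN,8)
E
```

```text
1.0
t 10.1 pos [ 0.5734 -0.0932  0.5591] d [-0.024  0.279  0.075] w [ 0.3749 -0.0008 -0.0045] |mm| 34.762663020016895 deg 44.99234786582381 per row [-0.003   0.0348  0.0094] [ 0.0469 -0.0001 -0.0006] q [ 0.26  0.23 -0.26  1.56  0.06  1.36 -1.58] F [ 0.4  0.6 -3.5] w 0.03098900831693545
```

Emit:
apply_moves(
  dp=[
    [0, 0, 0],
    [0, 0, 0],
    [0, 0, 0],
    [0, 0, 0],
    [0, 0, 0],
  ],
  twist=[
    [0.047, 0, -0.003],
    [0.047, 0, -0.002],
    [0.047, 0, 0],
    [0.047, 0, 0],
    [0, 0, 0],
  ],
  jaw=[255, 255, 255, 255, 255],
)

```text
clock: 10.6
tcp_pos: [0.5732, -0.0961, 0.5578]
orientation: [-2.011, 1.99, -0.412]
contact_force: [0.2, -0.0, -1.6]
grip_width: 0.031
```

```bash
python3 - <<'E'
from m import *
calc([.57,-.09,.55],FIN,4)
E
```

```text
t 10.6 pos [ 0.5732 -0.0961  0.5578] d [-0.052  0.05   0.049] w [0.1821 0.0008 0.0049] |mm| 10.401864072420818 deg 21.8615521004984 per row [-0.0129  0.0124  0.0122] [0.0455 0.0002 0.0012] q [ 0.31  0.13 -0.27  1.71  0.02  0.9  -1.52] F [ 0.2 -0.  -1.6] w 0.0309720848488059
```

Emit:
apply_moves(
  dp=[
    [0, 0, 0],
    [0, 0, 0],
    [0, 0, 0],
    [0, 0, 0],
    [0, 0, 0],
    [0, 0, 0],
  ],
  twist=[
    [0.045, 0, 0.002],
    [0.045, 0, 0.002],
    [0.045, 0, 0.001],
    [0.045, 0, 0],
    [0, 0, 0],
    [0, 0, 0],
  ],
  jaw=[255, 255, 255, 255, 255, 255],
)

```text
clock: 11.2
tcp_pos: [0.5725, -0.0993, 0.5548]
orientation: [-1.777, 1.767, -0.719]
contact_force: [0.5, -0.8, -2.2]
grip_width: 0.0313
```

```bash
python3 - <<'E'
from m import *
calc([.573,-.096,.557],FIN,1)
for n in('scene','wrist'):
    f=grab(n);print(n);orange(f);cv2.imwrite(f'pics/{n}4.png',f['color'][...,::-1])
E
```

```text
t 11.2 pos [ 0.5725 -0.0993  0.5548] d [-0.027 -0.016 -0.01 ] w [ 0.0082 -0.0002  0.0026] |mm| 3.9793337672836344 deg 1.0334112429473217 per row [-0.0273 -0.0158 -0.0102] [ 0.0082 -0.0002  0.0026] q [ 0.35  0.07 -0.28  1.85 -0.07  0.46 -1.44] F [ 0.5 -0.8 -2.2] w 0.03128940482528754
scene
0.19 133 x [-25.6  19.8] y [-14.7 -11.3  15.9] zmax 209.9
0.21 92 x [-25.5  20.5] y [-15.5  -5.3  15.9] zmax 229.9
0.23 100 x [-25.4  20.7] y [-16.2  -7.4  15.8] zmax 250.0
0.25 209 x [-25.4  17.5] y [-15.7 -11.1  12.7] zmax 270.0
0.27 178 x [-18.7  13.8] y [-12.1  -9.7  12.6] zmax 289.9
0.29 180 x [-18.4  14.2] y [-12.6 -10.   13.9] zmax 310.0
0.31 132 x [-18.6  12.8] y [-12.2  -9.7  12.5] zmax 325.3
wrist
0.19 1188 x [-20.8  24.3] y [-14.7 -11.4  -0.1] zmax 209.9
0.21 84 x [-21.3  24.4] y [-15.4 -13.  -11.2] zmax 230.0
0.23 130 x [-20.7  24.1] y [-14.9 -14.3 -11.9] zmax 250.0
0.25 65 x [-20.4  23.4] y [-14.3 -10.4  -9.6] zmax 269.9
0.27 196 x [-13.8  16.8] y [-10.3 -10.   -9.5] zmax 290.0
0.29 146 x [-13.9  16.9] y [-10.1  -9.8  -9.4] zmax 309.9
0.31 91 x [-13.8  16.6] y [-10.   -9.7  -9.1] zmax 321.5
```

View pics/scene4.png

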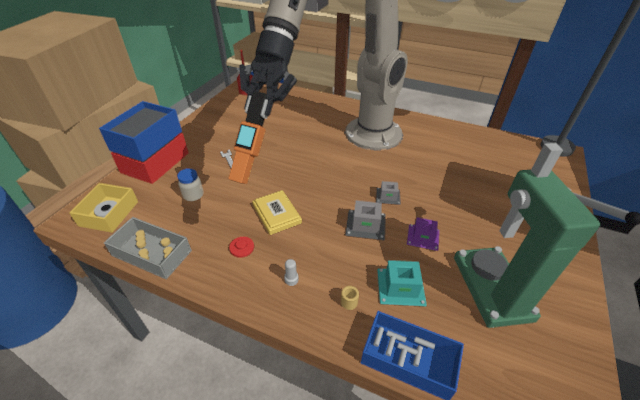

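Scene view: scanner at (246,150), screen facing away and tipped up. A 1–1.5° trim, then hold.

Emit:
apply_moves(
  dp=[
    [0, 0, 0],
    [0, 0, 0],
    [0, 0, 0],
    [0, 0, 0],
    [0, 0, 0],
    [0, 0, 0],
    [0, 0, 0],
    [0, 0, 0],
    [0, 0, 0],
    [0, 0, 0],
    [0, 0, 0],
    [0, 0, 0],
  ],
  twist=[
    [0.012, 0, 0.0025],
    [0, 0, 0],
    [0, 0, 0],
    [0, 0, 0],
    [0, 0, 0],
    [0, 0, 0],
    [0, 0, 0],
    [0, 0, 0],
    [0, 0, 0],
    [0, 0, 0],
    [0, 0, 0],
    [0, 0, 0],
  ],
  jaw=[255, 255, 255, 255, 255, 255, 255, 255, 255, 255, 255, 255],
)

```text
clock: 12.5
tcp_pos: [0.5735, -0.0989, 0.5551]
orientation: [-1.756, 1.754, -0.734]
contact_force: [0.1, 0.3, -2.2]
grip_width: 0.0316
```

```bash
python3 - <<'E'
from m import *
calc([.5725,-.099,.555],FIN,1)
f=grab('wrist');orange(f);cv2.imwrite('pics/w5.png',f['color'][...,::-1])
hsv=cv2.cvtColor(f['color'],cv2.COLOR_RGB2HSV)
o=r.get_obs();R=Ro.from_rotvec(o['orientation']).as_matrix();print('window',o['tcp_pos']+R@[0,0,.3225],'sx',-R[:,1],np.abs(o['qvel']).max())
P=pts(f);Q=(P-o['tcp_pos'])@R;m=(abs(Q[...,0])<.03)&(abs(Q[...,1])<.03)&(Q[...,2]>.19)&(Q[...,2]<.26)&(hsv[...,0]>80)&(hsv[...,0]<110)&(hsv[...,1]>40)&(hsv[...,2]>150)
A=P[m];u=np.linalg.svd(A-A.mean(0),full_matrices=False)[2][2];print('screen normal',m.sum(),A.mean(0),u*np.sign(u[2]))
label(grab('scene'))
E
```

```text
t 12.5 pos [ 0.5735 -0.0989  0.5551] d [ 0.001  0.007 -0.005] w [-0.0035  0.0004  0.0003] |mm| 1.0343465630447342 deg 0.42670969653965596 per row [ 0.0008  0.0067 -0.0053] [-0.0035  0.0004  0.0003] q [ 0.35  0.07 -0.29  1.86 -0.08  0.43 -1.43] F [ 0.1  0.3 -2.2] w 0.03159089571065061
0.19 1187 x [-21.   24.1] y [-15.3 -12.   -0.6] zmax 210.0
0.21 82 x [-21.6  24.5] y [-16.1 -13.6 -11.4] zmax 229.1
0.23 137 x [-20.9  24. ] y [-15.6 -15.  -12.5] zmax 250.0
0.25 60 x [-20.7  23.2] y [-15.  -10.9 -10.5] zmax 269.6
0.27 198 x [-14.   16.9] y [-11.  -10.7 -10.1] zmax 289.9
0.29 150 x [-14.1  16.9] y [-11.  -10.6 -10.1] zmax 309.8
0.31 88 x [-14.1  16.1] y [-10.7 -10.5 -10.1] zmax 322.0
window [ 0.80320524 -0.09870502  0.32875359] sx [7.01896269e-01 5.55579848e-04 7.12278961e-01] 0.0018905137644051472
screen normal 869 [ 0.74185789 -0.10041177  0.41158959] [ 0.70691849 -0.00182084  0.70729268]
label ((583.8807373046875, -142.99118041992188), (65.98199462890625, 43.49690628051758), 51.311134338378906)
```

View pics/w5.png

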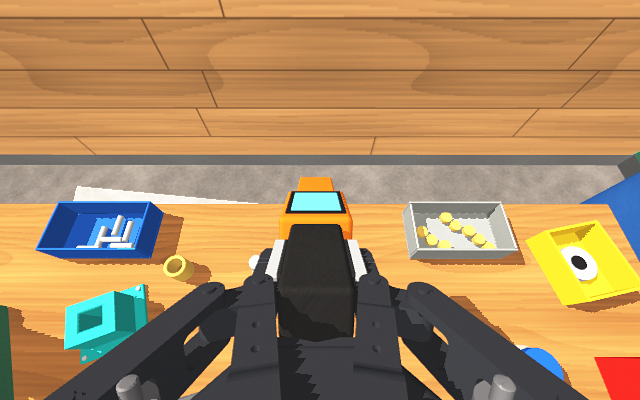

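The wrist view shows the screen at (315,202), held firmly. Its measured normal is (0.707, -0.002, 0.707) and the window is at a height of 0.33 m. I'm handing in.

```bash
python3 -c "
from bench import r
print(r.hand_in())"
```

```text
the job is handed in; nothing more can be done
None
```

The scanner is out of its cradle, has been aimed at the label, and is now held up with its screen tipped towards the far side. I handed the job in at about 12.6 s of the 43 s allowed; no verdict is reported.

- **Lift:** I gripped it across the rubber (31 mm opening, 70 N) and drew it straight up. The tool force never read above about 4 N when checked, and it hung straight in the fingers.
- **Aim:** I held the window straight down over the label for about 1.9 s, at about 8 cm by the tool pose. At the end of the hold the tool was 1.8 mm from the target point. The wrist and scene cameras put the label middle about 3 mm apart, so I aimed at their mean.
- **Final pose:** The window end is about 0.33 m above the bench. The screen's measured normal is (0.707, -0.002, 0.707), which matches the direction asked for. The tool pose reads about 0.4° off, because I added a small trim for the scanner sagging slightly in the grip. The joints were essentially still at the last reading.
- **Everything else:** The label was in the same place in the scene camera before and after. The last pictures show the scanner touching nothing else. I did not re-measure the other objects one by one.

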